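# Run a fingertip along a pail lid's snap rim to close it

## Task

Close the pail's orange lid: run the fingertips along its rim, from the blue patch over the four raised yellow tongues, pressing each one gently and fully down in turn, beginning with the one next to the blue patch. Do it in one pass, keeping the fingertips at the rim until the last tongue is flush; do not lift, shove or tip the pail, and leave the bottle, jar and cup alone.

Things in the scene. Friction and masses are not known exactly. Their poses are not given: they have to be found in the camera images.
- pail: Loose white pail with orange lid, 150 mm high, 198 mm across, 2.4 to 3.6 kg. Origin: centre of its underside, z up its axis. The rim is a flat ring 14 mm wide on a circle of radius 92 mm about the axis, its top 150 mm up; the disc inside lies 3 to 6 mm lower. The lid sits on a springy seal: presses down 1 mm per 8 N, at most 3 mm. Angles: about the axis from pail x, anticlockwise from above.
- start (a point): Middle of the top face of the fixed blue patch of the rim, which spans -76 to -57.5 deg. The point is on the rim's middle line at -67 deg, 150 mm above the table. The four yellow tongues follow it anticlockwise.
- finish (a point): Point on the top of the fixed orange rim just past tongue4's free end (the rim is fixed and orange from 57.5 round to 284 deg), on the rim's middle line at +67 deg (150 mm above the table).
- tongue1 (a joint): Angle (rad) of the yellow tongue next to the blue patch, -56 to -28 deg: a stiff strip 5 mm thick, 14 wide, 45 long, curved with the rim, hinged at its end nearer the blue patch, rising like a ramp to its free end. 0: flush; starts 0.13 to 0.22 (free end 6 to 10 mm proud); stop 0.26. Stiff hinge (0.02 N m, 0.5 N at the free end), no spring: stays where put.
- tongue2 (a joint): The same for the second tongue, -28 to 0 deg, 1.5 mm gap after tongue1. Fingertips drawn anticlockwise along the rim at rim height press each ramp down as they pass; going the other way they butt against the free ends.
- tongue3 (a joint): The same for the third tongue, 0 to 28 deg.
- tongue4 (a joint): The same for the fourth and last tongue, 28 to 56 deg.
- gin_bottle: Bystander: loose blue glass bottle with cork, 68 mm across, 190 mm high; origin at the centre of its underside.
- amber_jar: Bystander: loose amber jar with wooden lid, 70 mm across, 110 mm high; origin at the centre of its underside.
- steel_cup: Bystander: loose open steel cup, 70 mm across, 75 mm high; origin at the centre of its underside.
Not all that is in view belongs to the job. Several things have the shape of the pail; the one meant has the colours described above.

How it is judged:
On the way, in this order (a step that is already met when the one before it is completed fails the run):
1. the first tongue from the blue patch is pressed down (within 0.035 rad of flush) (value of joint tongue1 below 0.035 rad), for 0.1 s.
2. the second tongue from the blue patch is pressed down (within 0.035 rad of flush) (value of joint tongue2 below 0.035 rad), for 0.1 s.
3. the third tongue from the blue patch is pressed down (within 0.035 rad of flush) (value of joint tongue3 below 0.035 rad), for 0.1 s.
4. the fourth tongue from the blue patch is pressed down (within 0.035 rad of flush) (value of joint tongue4 below 0.035 rad), for 0.1 s.
At the end, for the whole second after the job is handed in: All four tongues are within 0.035 rad of flush (free end less than 1.6 mm proud); the pail stands upright at rest within 30 mm of where it started; bottle, jar and cup are upright within 30 mm of where they were (value of joint each of tongue1, tongue2, tongue3, tongue4 below 0.035 rad and distance of each of pail, gin_bottle, amber_jar, steel_cup from where it was at the start of the episode below 0.03 m and height (world z) of pail below 0.008 m and angle between pail's own z axis and vertical below 0.06 rad and linear speed of pail below 0.02 m/s and angle between each of gin_bottle, amber_jar, steel_cup's own z axis and vertical below 0.2 rad); the robot touches nothing.
It fails at once if the fingertips leave the rim (tool point more than 60 mm above the rim's top) after the first tongue is down and before all four are (value of joint tongue1 below 0.035 rad and not (value of joint each of tongue1, tongue2, tongue3, tongue4 below 0.035 rad) and z of the grasp point in the frame of pail above 0.21 m).
It fails at once if the fingers press on the pail with more than 40 N (contact force between the fingers and pail above 40 N).
It fails at once if the pail is lifted more than 8 mm, shoved more than 30 mm or tipped more than 0.15 rad (height (world z) of pail above 0.008 m or distance of pail from where it was at the start of the episode above 0.03 m or angle between pail's own z axis and vertical above 0.15 rad).
It fails at once if bottle, jar or cup is moved more than 30 mm or tipped more than 0.2 rad (not (distance of each of gin_bottle, amber_jar, steel_cup from where it was at the start of the episode below 0.03 m and angle between each of gin_bottle, amber_jar, steel_cup's own z axis and vertical below 0.2 rad)).
It also fails if it takes over 58 s, if anything falls off the work surface, if the arm or the gripper's body presses on something with over 40 N, if the wrist force passes 120 N, or if a joint passes its speed limit or range.

## Robot

A 6-joint arm with a two-finger parallel gripper is mounted at the origin on the work surface. World frame = base frame: x ahead of the robot, y to its left, z up, the work surface at z = 0. Lengths are in m, angles in rad, forces in N, time in s.
With the tool pointing down it reaches from about 0.3 to 0.825 m from the base axis. Payload 5.4 kg.
Tool frame: the origin (TCP) lies between the finger pads, 19 mm behind the fingertips; this is the grasp point; z points along the fingers, y is the line along which they close (so a half turn about z gives the same grasp; the last joint's range is limited). The gripper opens to 92 mm and grips with 3 to 60 N. Pads are 20 mm wide; open, the fingers measure 128 mm over their backs; the gripper's body (75 mm by 189 mm) begins 69 mm behind the grasp point.
Start: joints at [-1.501, 0.158, 1.597, -0, 1.386, -0.21], TCP at [0.159, -0.553, 0.233] pointing down, gripper open.
Joint ranges: [-2.91, 2.91], [-0.94, 2.29], [0.18, 2.7], [-1.29, 4.43], [0.17, 2.64], [-3, 3]. Speed limits (rad/s): [2.57, 2.57, 3.14, 3.14, 3.14, 3.14].

## Interface

Orientations are given as a unit quaternion [x, y, z, w].
In Python, from workcell import robot gives the robot as it stands.
- The arm moves only by the tool arm_command, never from a script. Its argument "increments" is one flat list of numbers, 7 for each row, row after row: the shift along the tool's x, y, z in cm, then the turn, a rotation vector about the tool's x, y, z in degrees, then the finger opening in cm, from 0 to 9.19. In form: [dx, dy, dz, ax, ay, az, grip, dx, dy, dz, ax, ay, az, grip, ...]. A call has exactly 8 rows; each row shifts and turns the commanded pose from where the row before left it, along the tool's axes as they then stand; what a row does not reach is not made up. A row lasts 1/8 s, in which the tool goes at most 62.5 mm and 10.7 degrees, less where a joint would pass 70% of its speed; a pose out of reach is approached as far as the arm can. A call with a gripper value outside its range is refused whole. The fingers move at their own pace and stop on an object; "newtons" is the grip in N (left out, the last holds). Time passes only in rows, so rows that do not move let the fingers close, or fill a call up. It gives the time, the measured TCP pose, the force, the opening and the grip force at its end, in the units of the state.
- robot.observe(): the state, without advancing time (a new reading comes with each control period).
- robot.capture(name): name is "side" or "top"; returns the picture (420x560x3 uint8, red, green, blue); there is no depth.
- robot.calibration(name): a dict with "vfov" (degrees; the focal length in pixels is half the picture's height over the tangent of half this angle, whatever the lens; pixels are square), "cx", "cy" (the principal point, pixels), "dist_coeffs" ([k1, k2, p1, p2, k3] as OpenCV has them; the pictures are not rectified), "R" (3x3) and "t" (3): a world point X has camera coordinates R X + t. Camera axes: x right, y down, z forward; pixel columns grow to the right and rows downward; lengths in m; the calibration is good to about 2 mm. A picture is of the moment at which its call begins. calibration takes no time and is no camera call.
- robot.sign_off(): hands the job in; it is judged then, once.
The state is a dict: "clock": time; "joint_positions": joint angles; "joint_vel": joint speeds; "joint_torque": joint torques, N m; "tool_pos": TCP position; "tool_rot": TCP orientation; "ft_force": force on the tool from outside, world axes, zero at the start; "ft_torque": the same for the moment, N m; "opening": finger opening in m; "finger_force": force on a finger pad.
Only numpy, scipy, OpenCV 4.12 (cv2) and the standard library are available. Lean on these libraries where they do the work, as an engineer would, in place of code of your own. Each camera call takes 0.05 s, during which the arm holds its last target. There are 200 camera calls.

## Working session

There is one attempt and no reset: what is moved stays moved. The work goes in short steps, Python scripts to look and compute and a tool call to move; the robot and the scene stay as the last step left them, time stands still between calls to the robot, and variables do not carry over. Pictures are saved under pics/ and viewed, at most 10 in all, crops included, and the job is handed in when it is done.

Besides the shell and the picture viewer there is one more tool, called after "Emit:" by a JSON object that holds its "op" and its "data". arm_command: Moves the arm, as the interface text tells. Its arguments: {"type":"object","properties":{"increments":{"type":"array","items":{"type":"number"}},"newtons":{"type":"number"}},"required":["increments"]}

```bash
mkdir -p pics
python3 - <<'E'
from workcell import robot
import cv2,numpy as np
for n in("side","top"):
    im=robot.capture(n); cv2.imwrite(f"pics/{n}0.png",im[:,:,::-1]); c=robot.calibration(n)
    print(n,c["vfov"],c["cx"],c["cy"],c["dist_coeffs"],"C",-np.array(c["R"]).T@np.array(c["t"]))
s=robot.observe();print(s["clock"],s["tool_pos"],s["tool_rot"])
E
```

```text
side 50.381678704988666 278.4496016418856 204.67881360053187 [-0.05018434  0.          0.          0.          0.        ] C [ 0.39756231 -0.21280246  0.98483048]
top 49.04563696988152 282.4385974089458 214.2198159259134 [-0.09871973  0.          0.          0.          0.        ] C [0.34050912 0.00214743 1.19077807]
0.1 [ 0.15873253 -0.55211458  0.23244288] [ 9.90229720e-01  1.39443203e-01  5.47265776e-05 -8.31563240e-04]
```

View pics/side0.png

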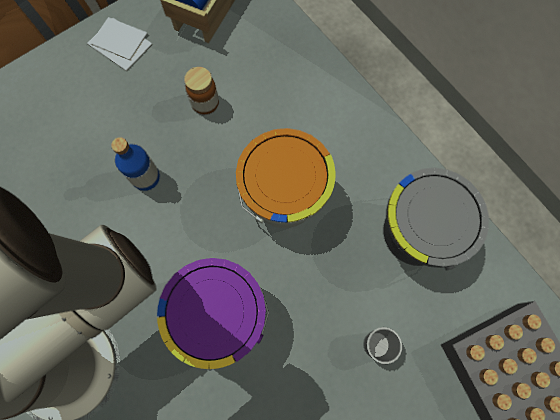

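View pics/top0.png

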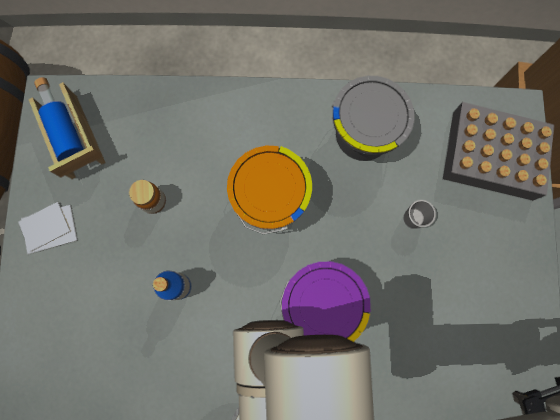

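Candidates are the orange pail (side 286,175; top 270,187), the purple pail (side 213,315; top 326,305) and the grey pail (side 437,218; top 373,115). The orange lid fits, with its blue patch at side (280,218) and top (298,214) and yellow tongues running anticlockwise from it. I'll measure it and confirm with one crop.

```bash
cat > h.py <<'E'
import cv2,numpy as np
from workcell import robot
def cam(n):
    c=robot.calibration(n); f=210/np.tan(np.radians(c["vfov"])/2)
    K=np.array([[f,0,c["cx"]],[0,f,c["cy"]],[0,0,1]]); return K,np.array(c["dist_coeffs"]),np.array(c["R"]),np.array(c["t"])
def rays(n,p):
    K,d,R,t=cam(n); u=cv2.undistortPoints(np.array(p,float).reshape(-1,1,2),K,d)[:,0]
    return -R.T@t,np.c_[u,np.ones(len(u))]@R
def plane(n,p,z):
    C,d=rays(n,p); return C+d*((z-C[2])/d[:,2])[:,None]
def tri(p1,p2):
    (C1,d1),(C2,d2)=rays("side",[p1]),rays("top",[p2]); A=np.c_[d1[0],-d2[0]]
    s=np.linalg.lstsq(A,C2-C1,rcond=None)[0]; a,b=C1+s[0]*d1[0],C2+s[1]*d2[0]; return (a+b)/2,np.linalg.norm(a-b)
def circ(P):
    s=np.linalg.lstsq(np.c_[2*P,np.ones(len(P))],(P**2).sum(1),rcond=None)[0]; return s[:2],np.sqrt(s[2]+s[:2]@s[:2])
E
python3 - <<'E'
from h import *
ctr={"side":(286,175),"top":(270,187)}; B={};Y={};crops=[]
for n in ctr:
    im=cv2.imread(f"pics/{n}0.png"); hsv=cv2.cvtColor(im,cv2.COLOR_BGR2HSV)
    near=np.zeros(im.shape[:2],np.uint8); cv2.circle(near,ctr[n],60,255,-1)
    m={k:cv2.inRange(hsv,(a,110,60),(b,255,255))&near for k,a,b in(("o",5,20),("y",24,34),("b",100,125))}
    for k in m: print(n,k,(m[k]>0).sum(),np.argwhere(m[k]>0).mean(0)[::-1].round(1))
    B[n]=np.argwhere(m["b"]>0).mean(0)[::-1]
    un=m["o"]|m["y"]|m["b"]; un=cv2.morphologyEx(un,cv2.MORPH_CLOSE,np.ones((5,5)))
    c=max(cv2.findContours(un,0,1)[0],key=cv2.contourArea)[:,0].astype(float)
    for z in(.14,.15,.16):
        P=plane(n,c,z)[:,:2]; o,r=circ(P)
        for _ in range(3):
            e=np.hypot(*(P-o).T)-r; k=abs(e)<max(.002,1.5*e.std()); o,r=circ(P[k])
        print(n,z,"c",o.round(4),"r",r.round(4),"sd",(np.hypot(*(P-o).T)-r)[k].std().round(4))
    z=.15; ang=lambda mm:np.degrees(np.arctan2(*(plane(n,np.argwhere(mm>0)[:,::-1],z)[:,:2]-o).T[::-1]))
    b=ang(m["b"]);y=ang(m["y"]);print("blue ang",np.percentile(b,[2,50,98]).round(1),"yel",np.percentile(y,[1,50,99]).round(1))
    x,yy=ctr[n]; crops.append(cv2.resize(im[yy-58:yy+58,x-58:x+58],(395,395),interpolation=cv2.INTER_CUBIC))
print("blue tri",tri(B["side"],B["top"]))
bys={"gin":((122,145),(160,285)),"jar":((199,77),(142,192)),"cup":((384,345),(422,214))}
for k,(a,b) in bys.items(): print(k,tri(a,b))
cv2.imwrite("pics/crop0.png",np.hstack(crops))
E
```

```text
side o 6355 [281.8 172.4]
side y 664 [317.  193.8]
side b 113 [278.8 217.6]
side 0.14 c [0.6002 0.0337] r 0.0998 sd 0.0007
side 0.15 c [0.5978 0.0308] r 0.0986 sd 0.0007
side 0.16 c [0.5954 0.0278] r 0.0975 sd 0.0007
blue ang [-143.2 -134.6 -125.3] yel [-123.   -68.7   76.2]
top o 4942 [265.6 187.3]
top y 508 [300.6 175.1]
top b 87 [297.  213.7]
top 0.14 c [0.5977 0.032 ] r 0.0996 sd 0.0008
top 0.15 c [0.5952 0.0317] r 0.0987 sd 0.0008
top 0.16 c [0.5928 0.0314] r 0.0977 sd 0.0008
blue ang [-142.  -133.3 -124.3] yel [-121.8  -67.1  -13.1]
blue tri (array([ 0.53343959, -0.03441319,  0.14441512]), np.float64(0.0020805893966966745))
gin (array([0.36297352, 0.26612024, 0.16881139]), np.float64(0.008308280406216624))
jar (array([0.58494501, 0.34053463, 0.11217432]), np.float64(0.008220637697667295))
cup (array([ 0.55727317, -0.35107846,  0.06767676]), np.float64(0.004830499244105622))
```

View pics/crop0.png

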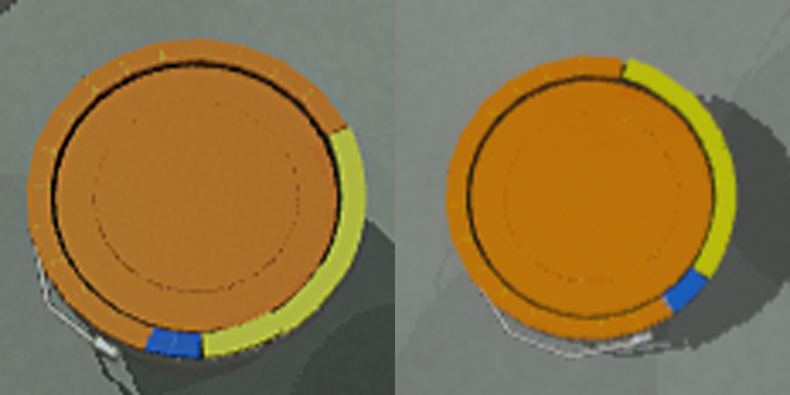

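The crop confirms the orange lid, with blue at world angle about -134° and yellow running from -123° to -11°. That gives a pail yaw of about -67°, centre about (0.596, 0.031), and a fitted radius of 98.7 mm at z = 0.15 against the stated 99 mm. Now I'll turn the tool to world axes, close the fingers and approach.

Emit:
{"op": "arm_command", "data": {"increments": [0, 0, 0, 0, 0, 8, 0, 0, 0, 0, 0, 0, 8, 0, 2.6, -3.7, 0, 0, 0, 0, 0, 2.6, -3.7, 0, 0, 0, 0, 0, 2.6, -3.7, 0, 0, 0, 0, 0, 2.6, -3.7, 0, 0, 0, 0, 0, 2.6, -3.7, 0, 0, 0, 0, 0, 2.6, -3.7, 0, 0, 0, 0, 0], "newtons": 10}}

```text
clock: 1.1
tool_pos: [0.3152, -0.329, 0.2329]
tool_rot: [1.0, 0.0, -0.0, -0.0]
ft_force: [0.4, 0.2, 0.2]
opening: 0.0143
finger_force: 0.0
```

Emit:
{"op": "arm_command", "data": {"increments": [2.6, -3.7, 0, 0, 0, 0, 0, 2.6, -3.7, 0, 0, 0, 0, 0, 2.6, -3.7, 0, 0, 0, 0, 0, 2.6, -3.7, 0, 0, 0, 0, 0, 2.6, -3.7, 0, 0, 0, 0, 0, 2.6, -3.7, 0, 0, 0, 0, 0, 2.6, -3.7, 0, 0, 0, 0, 0, 2.6, -3.7, 0, 0, 0, 0, 0]}}

```text
clock: 2.1
tool_pos: [0.5229, -0.033, 0.2329]
tool_rot: [1.0, 0.0, -0.0, -0.0]
ft_force: [0.7, 0.7, -0.1]
opening: 0.0007
finger_force: 0.0
```

Emit:
{"op": "arm_command", "data": {"increments": [0.3, -0.5, 1, 0, 0, 0, 0, 0, 0, 1.5, 0, 0, 0, 0, 0, 0, 1.5, 0, 0, 0, 0, 0, 0, 1, 0, 0, 0, 0, 0, 0, 0.5, 0, 0, 0, 0, 0, 0, 0.3, 0, 0, 0, 0, 0, 0, 0, 0, 0, 0, 0, 0, 0, 0, 0, 0, 0, 0]}}

```text
clock: 3.1
tool_pos: [0.5258, -0.0295, 0.1758]
tool_rot: [1.0, 0.0, 0.0, 0.0]
ft_force: [0.9, 0.8, 0.0]
opening: 0.0
finger_force: 0.0
```

Run:
```python
from h import *
a=robot.capture("side");b=robot.capture("top")
s=robot.observe();print(s["clock"],s["tool_pos"],s["ft_force"])
cr=lambda im,x,y:cv2.resize(im[y-65:y+65,x-65:x+65,::-1],(395,395),interpolation=cv2.INTER_CUBIC)
cv2.imwrite("pics/c1.png",np.hstack([cr(a,286,175),cr(b,270,187)]))
```

```text
3.2 [ 0.5257382  -0.02946039  0.17571063] [ 0.28024468 -0.49488215  0.41510397]
```

View pics/c1.png

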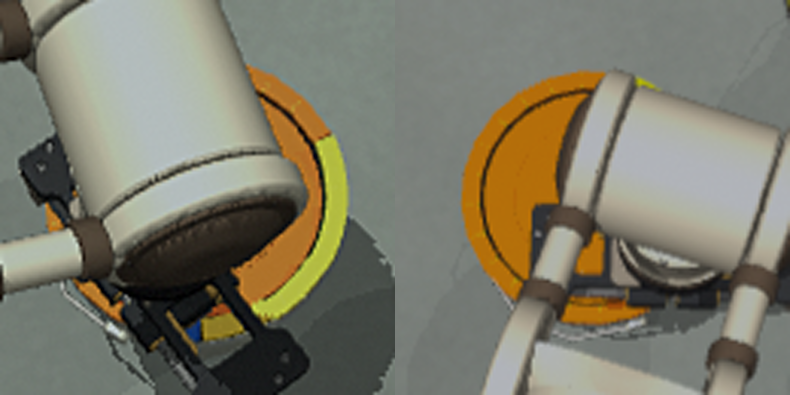

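The arm hides much of the rim, but in the side view the fingertips sit by the blue patch (about 195,328 in the crop). Next is a gentle touch-down.

Emit:
{"op": "arm_command", "data": {"increments": [0, 0, 0.2, 0, 0, 0, 0, 0, 0, 0.2, 0, 0, 0, 0, 0, 0, 0.1, 0, 0, 0, 0, 0, 0, 0.1, 0, 0, 0, 0, 0, 0, 0.1, 0, 0, 0, 0, 0, 0, 0, 0, 0, 0, 0, 0, 0, 0, 0, 0, 0, 0, 0, 0, 0, 0, 0, 0, 0]}}

```text
clock: 4.2
tool_pos: [0.5255, -0.0294, 0.1685]
tool_rot: [1.0, 0.0, 0.0, 0.0]
ft_force: [-2.3, 0.3, 4.7]
opening: 0.0002
finger_force: 2.1
```

Emit:
{"op": "arm_command", "data": {"increments": [0, 0, 0.05, 0, 0, 0, 0, 0.39, 0.33, 0, 0, 0, 0, 0, 0.39, 0.33, 0, 0, 0, 0, 0, 0.39, 0.33, 0, 0, 0, 0, 0, 0.33, 0.23, 0, 0, 0, 0, 0, 0.33, 0.23, 0, 0, 0, 0, 0, 0.33, 0.23, 0, 0, 0, 0, 0, 0.33, 0.23, 0, 0, 0, 0, 0]}}

```text
clock: 5.2
tool_pos: [0.5499, -0.0477, 0.1681]
tool_rot: [1.0, 0.0, -0.001, -0.001]
ft_force: [-4.3, 2.7, 6.4]
opening: 0.0004
finger_force: 3.5
```

Emit:
{"op": "arm_command", "data": {"increments": [0.37, 0.18, 0.03, 0, 0, 0, 0, 0.37, 0.18, 0, 0, 0, 0, 0, 0.37, 0.18, 0, 0, 0, 0, 0, 0.37, 0.18, 0, 0, 0, 0, 0, 0.39, 0.1, 0, 0, 0, 0, 0, 0.39, 0.1, 0, 0, 0, 0, 0, 0.39, 0.1, 0, 0, 0, 0, 0, 0.39, 0.1, 0, 0, 0, 0, 0]}}

```text
clock: 6.2
tool_pos: [0.5799, -0.0594, 0.1678]
tool_rot: [1.0, 0.0, -0.001, -0.0]
ft_force: [-7.8, 1.5, 8.7]
opening: 0.0005
finger_force: 4.7
```

```bash
cat > chk.py <<'E'
from h import *
import sys
for n in("side","top"):
    im=robot.capture(n)[:,:,::-1].copy(); cv2.imwrite(f"pics/{n}_{sys.argv[1]}.png",im); hsv=cv2.cvtColor(im,cv2.COLOR_BGR2HSV)
    near=np.zeros(im.shape[:2],np.uint8); cv2.circle(near,{"side":(286,175),"top":(270,187)}[n],62,255,-1)
    un=cv2.inRange(hsv,(5,110,60),(34,255,255))&near
    un=cv2.morphologyEx(un,cv2.MORPH_OPEN,np.ones((3,3)))
    c=np.vstack(cv2.findContours(un,0,1)[0])[:,0].astype(float); P=plane(n,c,.149)[:,:2]; o=np.array([.5963,.0312])
    for _ in range(8):
        e=np.hypot(*(P-o).T)-.0987; k=abs(e)<.006; o,r=circ(P[k])
    y=cv2.inRange(hsv,(24,110,60),(34,255,255))&near; Y=plane(n,np.argwhere(y>0)[:,::-1],.149)[:,:2]-o
    Y=Y[abs(np.hypot(*Y.T)-.092)<.008]; print(n,o.round(4),r.round(4),k.sum(),"yellow",np.percentile(np.degrees(np.arctan2(Y[:,1],Y[:,0])),[1,99]).round(1))
E
python3 chk.py 2
```

```text
side [0.5978 0.0306] 0.0982 101 yellow [-124.1  108.6]
top [0.5955 0.0328] 0.0976 126 yellow [-118.6   -8.4]
```

Emit:
{"op": "arm_command", "data": {"increments": [0.4, 0.03, 0, 0, 0, 0, 0, 0.4, 0.03, 0, 0, 0, 0, 0, 0.4, 0.03, 0, 0, 0, 0, 0, 0.4, 0.03, 0, 0, 0, 0, 0, 0.4, -0.03, 0, 0, 0, 0, 0, 0.4, -0.03, 0, 0, 0, 0, 0, 0.4, -0.03, 0, 0, 0, 0, 0, 0.4, -0.03, 0, 0, 0, 0, 0]}}

```text
clock: 7.3
tool_pos: [0.6122, -0.0601, 0.168]
tool_rot: [1.0, 0.0, -0.001, 0.0]
ft_force: [-6.4, -1.3, 7.7]
opening: 0.0004
finger_force: 3.7
```

Emit:
{"op": "arm_command", "data": {"increments": [0.39, -0.12, 0.02, 0, 0, 0, 0, 0.39, -0.12, 0, 0, 0, 0, 0, 0.39, -0.12, 0, 0, 0, 0, 0, 0.39, -0.12, 0, 0, 0, 0, 0, 0.36, -0.17, 0, 0, 0, 0, 0, 0.36, -0.17, 0, 0, 0, 0, 0, 0.36, -0.17, 0, 0, 0, 0, 0, 0.36, -0.17, 0, 0, 0, 0, 0]}}

```text
clock: 8.3
tool_pos: [0.6426, -0.0492, 0.1681]
tool_rot: [1.0, 0.0, -0.0, 0.001]
ft_force: [-5.6, -2.9, 7.6]
opening: 0.0003
finger_force: 3.7
```

Emit:
{"op": "arm_command", "data": {"increments": [0.32, -0.25, 0.03, 0, 0, 0, 0, 0.32, -0.25, 0, 0, 0, 0, 0, 0.32, -0.25, 0, 0, 0, 0, 0, 0.32, -0.25, 0, 0, 0, 0, 0, 0.28, -0.29, 0, 0, 0, 0, 0, 0.28, -0.29, 0, 0, 0, 0, 0, 0.28, -0.29, 0, 0, 0, 0, 0, 0.28, -0.29, 0, 0, 0, 0, 0]}}

```text
clock: 9.3
tool_pos: [0.6672, -0.0281, 0.1682]
tool_rot: [1.0, 0.0, 0.001, 0.002]
ft_force: [-4.2, -3.8, 8.2]
opening: 0.0007
finger_force: 3.5
```

```bash
python3 chk.py 5
```

```text
side [0.5967 0.0296] 0.0977 133 yellow [-123.   -45.8]
top [0.596  0.0334] 0.0967 65 yellow [-122.1   20.5]
```

Emit:
{"op": "arm_command", "data": {"increments": [0.22, -0.33, 0.03, 0, 0, 0, 0, 0.22, -0.33, 0, 0, 0, 0, 0, 0.22, -0.33, 0, 0, 0, 0, 0, 0.22, -0.33, 0, 0, 0, 0, 0, 0.17, -0.36, 0, 0, 0, 0, 0, 0.17, -0.36, 0, 0, 0, 0, 0, 0.17, -0.36, 0, 0, 0, 0, 0, 0.17, -0.36, 0, 0, 0, 0, 0]}}

```text
clock: 10.4
tool_pos: [0.6832, -0.0006, 0.1681]
tool_rot: [1.0, 0.0, 0.001, 0.002]
ft_force: [-2.7, -4.0, 7.0]
opening: 0.0006
finger_force: 3.3
```

Emit:
{"op": "arm_command", "data": {"increments": [0.1, -0.39, 0.02, 0, 0, 0, 0, 0.1, -0.39, 0, 0, 0, 0, 0, 0.1, -0.39, 0, 0, 0, 0, 0, 0.1, -0.39, 0, 0, 0, 0, 0, 0.03, -0.4, 0, 0, 0, 0, 0, 0.03, -0.4, 0, 0, 0, 0, 0, 0.03, -0.4, 0, 0, 0, 0, 0, 0.03, -0.4, 0, 0, 0, 0, 0]}}

```text
clock: 11.4
tool_pos: [0.689, 0.0309, 0.1682]
tool_rot: [1.0, -0.0, 0.002, 0.002]
ft_force: [0.2, -4.8, 6.5]
opening: 0.0005
finger_force: 3.4
```

Emit:
{"op": "arm_command", "data": {"increments": [0, 0, -1, 0, 0, 0, 0, 0, 0, -1.3, 0, 0, 0, 0, -1.5, -3.2, 0, 0, 0, 0, 0, -1.5, -3.2, 0, 0, 0, 0, 0, -1.5, -3.2, 0, 0, 0, 0, 0, -1.5, -3.2, 0, 0, 0, 0, 0, -1.5, -3.2, 0, 0, 0, 0, 0, -1.5, -3.2, 0, 0, 0, 0, 0]}}

```text
clock: 12.4
tool_pos: [0.5969, 0.2259, 0.19]
tool_rot: [1.0, 0.0, 0.0, -0.0]
ft_force: [0.4, 0.5, 0.0]
opening: 0.0005
finger_force: 0.0
```

```bash
python3 chk.py 7
python3 - <<'E'
import cv2,numpy as np
cr=lambda f,x,y:cv2.resize(cv2.imread(f)[y-60:y+60,x-60:x+60],(398,398),interpolation=cv2.INTER_CUBIC)
cv2.imwrite("pics/c7.png",np.hstack([cr("pics/side_7.png",290,175),cr("pics/top_7.png",275,187)]))
E
```

```text
side [0.5979 0.0309] 0.0986 263 yellow [-122.9  -13.6]
top [0.5954 0.032 ] 0.0985 232 yellow [-122.9  -13.3]
```

View pics/c7.png

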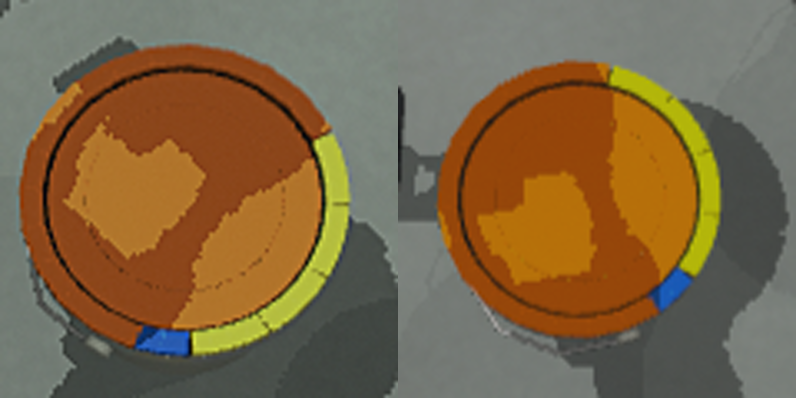

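Both views show the rim and tongues level. The three gaps between tongues are now thin lines (side crop at 340,204, 318,272 and 267,322). The fitted pail centre is unchanged and the force reads zero, so I'm handing in.

```bash
python3 -c "
from workcell import robot
print(robot.sign_off())"
```

```text
the job is handed in; nothing more can be done
None
```

I pressed the four tongues down in one pass, starting from the blue patch; in the last pictures they look flush, the pail hadn't measurably moved and the arm was clear of everything, so I handed the job in (no verdict was returned).

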